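# Unclip the junction box panel

### The arm

A 7-joint arm with a two-finger parallel gripper is mounted at the origin on a cart in front of the work surface, level with it; the furniture and walls round the work are solid. World frame = base frame: x ahead of the robot, y to its left, z up, the work surface at z = 0. Lengths are in m, angles in rad, forces in N, time in s.
With the tool pointing down it reaches from about 0.4 to 0.85 m from the base axis. Payload 4.5 kg.
Tool frame: the origin (TCP) lies where the fingers leave the gripper's body, on its centre line; the fingertips stand 64 mm ahead of it and the grasp point (between the pads) lies 45 mm ahead of it; z points along the fingers, y is the line along which they close (so a half turn about z gives the same grasp; the last joint's range is limited). The gripper opens to 88 mm and grips with 3 to 60 N. Pads are 18 mm wide; open, the fingers measure 123 mm over their backs; the gripper's body (75 mm by 187 mm) begins 45 mm behind the grasp point.
Start: joints at [1.332, 0.689, -0.195, 1.565, 0.157, 0.902, -0.215], TCP at [0.168, -0.602, 0.303] pointing down, gripper open.
Joint ranges: [-3.01, 3.01], [-0.46, 2.08], [-1.47, 1.51], [0.13, 2.56], [-1, 4.14], [0.04, 2.09], [-2.66, 2.66]. Speed limits (rad/s): [2.57, 2.57, 3.14, 3.14, 3.14, 3.14, 3.14].

### API

Orientations are given as a unit quaternion [x, y, z, w].
In Python, from plant import r gives the robot as it stands.
- The arm moves only by the tool play_rows, never from a script. Its arguments are lists of equal length, an entry for each row: "translation": the shift along the tool's x, y, z in m, a list of three; "delta_rot": the turn, a rotation vector about the tool's x, y, z in degrees, a list of three; "grip": the opening, from -1 (shut) to 1 (fully open). In form: {"translation": [[x, y, z], ...], "delta_rot": [[rx, ry, rz], ...], "grip": [grip, ...]}. A call has 1 to 20 rows; each row shifts and turns the commanded pose from where the row before left it, along the tool's axes as they then stand; what a row does not reach is not made up. A row lasts 1/8 s, in which the tool goes at most 62.5 mm and 10.7 degrees, less where a joint would pass 70% of its speed; a pose out of reach is approached as far as the arm can. A call with a gripper value outside its range is refused whole. The fingers move at their own pace and stop on an object; "squeeze" is the grip in N (left out, the last holds). Time passes only in rows, so rows that do not move let the fingers close. It gives the time, the measured TCP pose, the force, the opening and the grip force at its end, in the units of the state.
- r.get_state(): the state, without advancing time (a new reading comes with each control period).
- r.snapshot(name): name is "scene" or "top" or "wrist"; returns the picture (420x560x3 uint8, blue, green, red); there is no depth.
- r.get_calibration(name): a dict with "intrinsics" (3x3 intrinsics, pixels), "eye" and "rotation" of the camera in the world. Camera axes: x right, y up, looking along -z (the intrinsics and any distortion apply to the point x, -y, -z); pixel columns grow to the right and rows downward; lengths in m; the calibration is good to about 2 mm. A picture is of the moment at which its call begins: read the wrist's pose just before it. get_calibration takes no time and is no camera call; for the wrist camera it gives the pose at the moment of the call.
- r.finish_job(): hands the job in; it is judged then, once.
Trained networks look in the newest picture that a camera, given by its name, has taken for a name from the list of things; names that differ only in an ending like _2 or _b are one class to them, and where a whole thing is asked for, a point or a joint stands for the part that bears it (a point fixed in the world has none). Each returns a list of dicts, best first, with "confidence" (0 to 1); they miss things now and then, are a little off and sometimes report something else, mostly with a low value. They report only what shows in the picture. A call takes as long as a camera call.
- r.look_for(camera, target): "point" ([x, y, z] in m, in world coordinates, good to about 4 mm: the middle of the surface that is visible of it).
- r.silhouettes(camera, target): "pixels" (420x560 bool, what is visible of it).
The state is a dict: "clock": time; "q": joint angles; "qd": joint speeds; "joint_torque": joint torques, N m; "tool_pos": TCP position; "eef_rot": TCP orientation; "contact_force": force on the tool from outside, world axes, zero at the start; "moment": the same for the moment, N m; "opening": opening from 0.0 (shut) to 1.0 (fully open); "finger_force": force on a finger pad.
Only numpy, scipy, OpenCV 4.12 (cv2) and the standard library are available. Lean on these libraries where they do the work, as an engineer would, in place of code of your own. Each camera call takes 0.05 s, during which the arm holds its last target. There are 200 camera calls.

### The job

Unclip the panel of the grey junction box: push the upright snap tab inward with the fingers, by feel and without forcing it, and keep it pushed in while the panel's front edge slowly springs up. Then let go of the tab, lift the panel off by its rib and lay it gently, flat and right way up, in the middle of the rubber pad. Do not pull on the panel while it is still clipped, and leave the other tools alone.

Things in the scene. Friction and masses are not known exactly. Their poses are not given: they have to be found in the camera images.
- box: Grey junction box screwed to the bench, 126 x 106 x 59 mm plus foot lugs; origin at the centre of its underside, z up. Its x axis points from the tab end (front, -x) to the end with two cable glands (+x). The panel lies in its open top, flush with the rim, 1.5 mm play all round; damped springs under the panel's front lift that edge about 9 mm in some 2 s once the tab's barb is clear.
- tab: Snap tab: upright sprung steel tongue, 24 mm wide (box y), 4 mm thick, hinged in the box (origin on the hinge, -51, 0, 12 mm in the box's frame; axes at rest as the box's). Pressed inward (its top to the box's +x) it turns about +y up to a stop at 0.12 rad; its outward barb frees the panel at 0.075 to 0.1 rad. If let go before the panel's front is up 6 mm it snaps in again. It springs back.
- press_point (a point): Fixed to the box, axes as its: where the outer face of the tab's thumb leaf would be, unbent and unpressed, mid-width, 112 mm above the bench. The leaf, 24 x 4 mm, 68 to 121 mm up, is bent by wear: its real face here is up to 12 mm further out or 10 mm further in. Force here: 2 to 5 N at first, 7 to 11 N to free the panel, 11 N at the stop 12 mm in; 13 to 15 N is a firm push; over 20 N breaks it.
- panel: Loose clip-in panel: plate 110 (x) x 90 (y) x 5 mm, 0.15 kg, origin at the centre of its underside, z up, axes as the box's while in it, then 54 mm above the bench. The tab comes up through its window (x -47.5 to -27 mm, 36 mm wide). Once sprung up it rests tilted 5 degrees, rear edge in the rim, and lifts off straight up past the tab, which stands 62 mm above its plate.
- panel_front (a point): Point on the panel's top face at the middle of its front strip (51 mm in front of the panel's origin, 5 mm above its underside).
- panel_rib (a point): Grip point in the panel's rib: the rib is 52 mm long (along the panel's x), 14 mm thick (y) and rises 22 mm from the plate's top; this point lies 20 mm above the panel's underside and 7 mm below the rib's top, 4 mm behind (+x) the panel's origin.
- pad: Black rubber pad fixed on the bench, 140 x 120 x 4 mm, origin at the centre of its underside. The panel is to be laid here.
- nut: Bystander: steel nut, 27 mm across, 13 mm high, on the bench between box and pad. Origin at the centre of its underside.
- wrench: Bystander: steel wrench, 214 mm long, lying behind the work. Origin at the centre of its underside.
- mug: Bystander: green mug, 96 mm high, standing behind the work. Origin at the centre of its underside.
- flat_bar: Bystander: short dark flat bar, 110 x 30 x 6 mm, lying behind the work. Origin at the centre of its underside.

How it is judged:
By the outcome, as a careful person would: the job done as asked, in the order asked, and still so for the second after the job is handed in, with the robot touching nothing.
It also fails if it takes over 69 s, if anything falls off the work surface, if the arm or the gripper's body presses on something with over 40 N, if the wrist force passes 120 N, or if a joint passes its speed limit or range.

## Working session

There is one attempt and no reset: what is moved stays moved. The work goes in short steps, Python scripts to look and compute and a tool call to move; the robot and the scene stay as the last step left them, time stands still between calls to the robot, and variables do not carry over. Pictures are saved under pics/ and viewed, at most 10 in all, crops included, and the job is handed in when it is done.

Besides the shell and the picture viewer there is one more tool, called after "Emit:" as name(argument=value, ...) on one line, values as JSON. play_rows: Moves the arm, as the interface text tells. Its arguments: {"type":"object","properties":{"translation":{"type":"array","items":{"type":"array","items":{"type":"number"}}},"delta_rot":{"type":"array","items":{"type":"array","items":{"type":"number"}}},"grip":{"type":"array","items":{"type":"number"}},"squeeze":{"type":"number"}},"required":["translation","delta_rot","grip"]}

```bash
mkdir -p pics; ls
cat > h.py <<'E'
import numpy as np, cv2
from scipy.spatial.transform import Rotation as R
from plant import r
def st():
    s=r.get_state(); print('t',round(s['clock'],2),'pos',np.round(s['tool_pos'],4),'q',np.round(s['eef_rot'],4),'F',np.round(s['contact_force'],1),'op',round(float(s['opening']),3),'ff',s['finger_force']); return s
def proj(cal,P):
    K=np.array(cal['intrinsics']);c=(np.atleast_2d(P)-cal['eye'])@np.array(cal['rotation'])
    u=np.c_[c[:,0],-c[:,1],-c[:,2]]@K.T
    return u[:,:2]/u[:,2:]
def ray(cal,px):
    K=np.array(cal['intrinsics']);v=np.linalg.solve(K,[px[0],px[1],1.])
    return np.array(cal['eye']),np.array(cal['rotation'])@[v[0],-v[1],-v[2]]
def atz(cal,px,z):
    e,d=ray(cal,px); return e+d*(z-e[2])/d[2]
E
python3 - <<'E'
from h import *
s=st()
for c in ['scene','top','wrist']:
    im=r.snapshot(c); cv2.imwrite(f'pics/{c}0.png',im)
    cal=r.get_calibration(c); print(c,{k:np.round(v,3).tolist() for k,v in cal.items()})
    if c=='wrist': continue
    for n in ['box','tab','panel','panel_rib','panel_front','pad','nut','wrench','mug','flat_bar']:
        for d in r.look_for(c,n)[:2]: print(c,n,np.round(d['point'],4),round(d['confidence'],2))
a=cv2.imread('pics/scene0.png');b=cv2.imread('pics/top0.png')
E
```

```text
pics
t 0.0 pos [ 0.1682 -0.6014  0.3019] q [ 9.907e-01  1.360e-01 -2.000e-04 -9.000e-04] F [-0.  -0.1 -0.7] op 0.998 ff 0.0
scene {'intrinsics': [[494.568, 0.0, 281.061], [0.0, 494.568, 204.866], [0.0, 0.0, 1.0]], 'eye': [0.149, -0.521, 0.59], 'rotation': [0.443, -0.148, -0.267, 0.843]}
scene box [ 0.4853 -0.0966  0.0366] 0.65
scene box [0.7079 0.0764 0.0642] 0.46
scene tab [ 0.4786 -0.0509  0.0901] 0.66
scene panel [ 0.5212 -0.0684  0.0614] 0.89
scene panel_rib [ 0.5242 -0.0671  0.0624] 0.67
scene panel_rib [ 0.6883 -0.0848  0.01  ] 0.16
scene panel_front [ 0.5208 -0.0658  0.0612] 0.56
scene panel_front [ 0.6854 -0.082   0.0114] 0.29
scene pad [0.5215 0.2083 0.0058] 0.6
scene wrench [ 0.5205 -0.0662  0.06  ] 0.72
scene wrench [ 0.6857 -0.0814  0.0127] 0.59
scene mug [0.7134 0.0784 0.0645] 0.94
scene flat_bar [0.6858 0.1978 0.0099] 0.71
scene flat_bar [ 0.5209 -0.0685  0.0623] 0.42
top {'intrinsics': [[523.466, 0.0, 281.579], [0.0, 523.466, 217.76], [0.0, 0.0, 1.0]], 'eye': [0.395, 0.089, 1.115], 'rotation': [-0.074, 0.077, 0.723, -0.683]}
top box [ 0.4992 -0.0482  0.0625] 0.8
top tab [ 0.4787 -0.0454  0.0752] 0.5
top tab [ 0.4983 -0.0488  0.0588] 0.48
top panel [ 0.5297 -0.0581  0.0586] 0.75
top panel_rib [ 0.5282 -0.0546  0.0638] 0.83
top panel_front [ 0.5261 -0.0606  0.0579] 0.78
top pad [ 0.5236  0.2195 -0.0007] 0.8
top nut [0.5907 0.0831 0.0157] 0.44
top wrench [ 0.6836 -0.0664  0.0087] 0.89
top mug [0.7292 0.0987 0.0358] 0.59
top flat_bar [0.684  0.2037 0.0053] 0.91
top flat_bar [ 0.525  -0.0626  0.0582] 0.39
wrist {'intrinsics': [[355.372, 0.0, 275.923], [0.0, 355.372, 206.997], [0.0, 0.0, 1.0]], 'eye': [0.235, -0.583, 0.385], 'rotation': [-0.106, 0.081, -0.599, 0.79]}
```

```bash
sed -i "s/np.array(cal\['rotation'\])/R.from_quat(cal['rotation']).as_matrix()/" h.py
python3 - <<'E'
from h import *
a=cv2.imread('pics/scene0.png');b=cv2.imread('pics/top0.png')
cal=r.get_calibration('top')
cs=r.get_calibration('scene')
print(proj(cal,[[.52,-.06,.06]]),proj(cs,[[.52,-.06,.06]]))
print(a.shape)
x,y=proj(cal,[[.5,-.06,.06]])[0].astype(int)
cv2.imwrite('pics/topz.png',cv2.resize(b[max(y-75,0):y+75,max(x-100,0):x+100],(800,600),interpolation=cv2.INTER_CUBIC));print(x-100,y-75)
E
```

```text
[[352.86449187 263.88952102]] [[297.71288613 270.64854688]]
(420, 560, 3)
253 198
```

View pics/scene0.png

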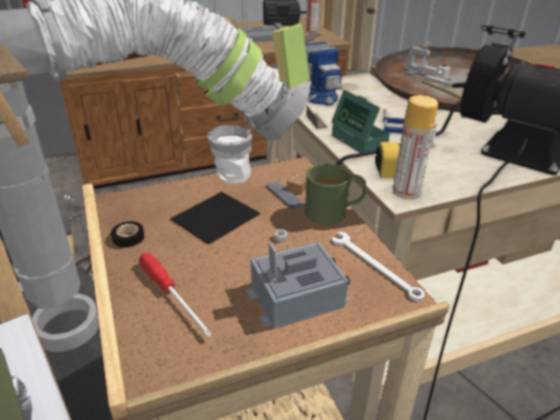

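View pics/top0.png

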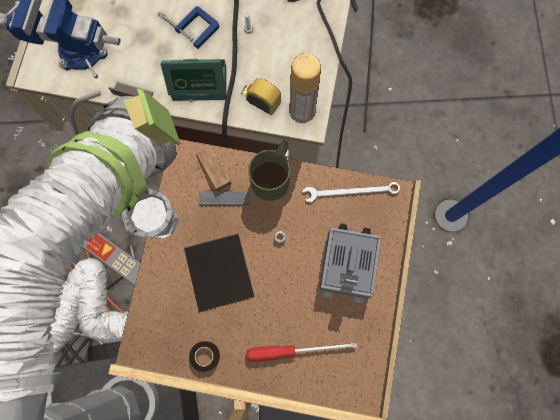

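View pics/topz.png

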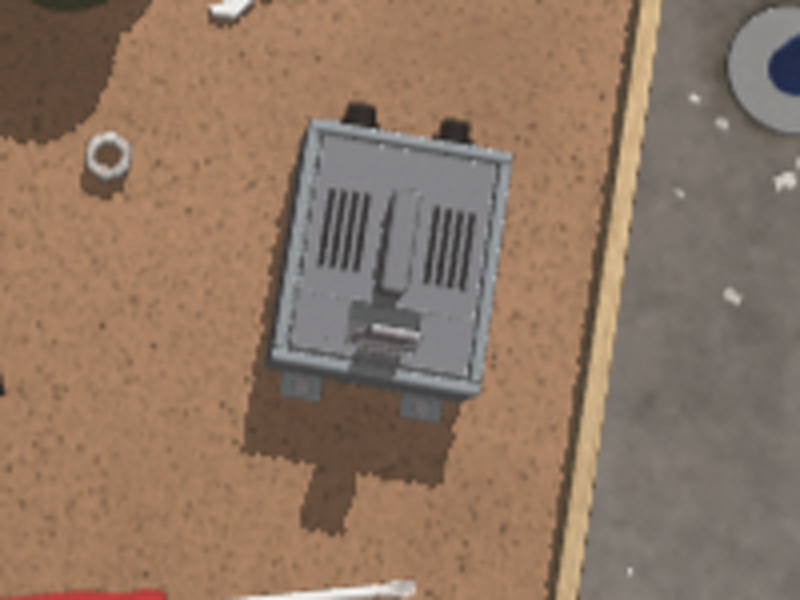

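```bash
cat > m.py <<'E'
from h import *
from scipy.optimize import least_squares
T=r.get_calibration('top')
z=np.array([[310,120],[512,155],[480,395],[270,365]])/4.+[253,198]
P=np.array([atz(T,p-.375,.059) for p in z]);print('rim',np.round(P,4).tolist(),'c',P.mean(0).round(4))
ax=(P[0]+P[1]-P[2]-P[3])/2;ay=(P[0]+P[3]-P[1]-P[2])/2
print('len',np.linalg.norm(ax),np.linalg.norm(ay),'yaw',np.degrees(np.arctan2(ax[1],ax[0])),np.degrees(np.arctan2(-ay[0],ay[1])))
print('tabtop',[atz(T,np.array(p)/4+[253,198],.121).round(4).tolist() for p in [(372,323),(418,330),(372,332),(418,340)]])
for c,nm in(('top','pad'),('scene','pad'),('top','nut'),('scene','nut'),('top','box')):
    cal=r.get_calibration(c);r.snapshot(c)
    for d in r.silhouettes(c,nm)[:1]:
        m=d['pixels'].astype(np.uint8);cn=max(cv2.findContours(m,0,2)[0],key=cv2.contourArea)
        zz={'pad':.004,'nut':.013,'box':.059}[nm]
        W=np.array([atz(cal,p[0],zz)[:2] for p in cn])
        (cx,cy),(w,h),a=cv2.minAreaRect((W*1000).astype(np.float32));print(c,nm,cx,cy,w,h,a,round(d['confidence'],2))
E
python3 m.py
```

```text
rim [[0.5973, -0.0198, 0.059], [0.5733, -0.1216, 0.059], [0.453, -0.094, 0.059], [0.4737, 0.0096, 0.059]] c [ 0.5243 -0.0565  0.059 ]
len 0.1252749584299626 0.1051173737755756 yaw -13.160406683288098 -12.286477507805797
tabtop [[0.4853, -0.036, 0.121], [0.4808, -0.0575, 0.121], [0.4811, -0.0357, 0.121], [0.4761, -0.0571, 0.121]]
top pad 527.43798828125 218.53793334960938 140.3398895263672 118.1509017944336 11.797189712524414 0.9
scene pad 524.2680053710938 217.5401153564453 144.4666290283203 125.18760681152344 12.28003215789795 0.65
top nut 592.9132080078125 83.80193328857422 21.390201568603516 23.866596221923828 86.77611541748047 0.67
scene nut 587.7576293945312 79.22705078125 37.11887741088867 22.85061264038086 54.976871490478516 0.5
top box 524.2303466796875 -54.08264923095703 108.61383819580078 154.72723388671875 77.2459716796875 0.82
```

Emit:
play_rows(translation=[[0,0,0],[0,0,0],[0,0,0],[0.027,-0.0427,0],[0.027,-0.0427,0],[0.027,-0.0427,0],[0.027,-0.0427,0],[0.027,-0.0427,0],[0.027,-0.0427,0],[0.027,-0.0427,0],[-0.0097,-0.0445,0],[-0.0097,-0.0445,0],[-0.0097,-0.0445,0],[-0.0097,-0.0445,0],[-0.0097,-0.0445,0],[-0.0097,-0.0445,0],[-0.0097,-0.0445,0],[0,0,0]], delta_rot=[[0,0,9.4],[0,0,9.4],[0,0,9.5],[0,0,0],[0,0,0],[0,0,0],[0,0,0],[0,0,0],[0,0,0],[0,0,0],[0,0,0],[0,0,0],[0,0,0],[0,0,0],[0,0,0],[0,0,0],[0,0,0],[0,0,0]], grip=[-1,-1,-1,-1,-1,-1,-1,-1,-1,-1,-1,-1,-1,-1,-1,-1,-1,-1])

```text
clock: 3.9
tool_pos: [0.4208, -0.0292, 0.3029]
eef_rot: [0.994, -0.106, 0.0, -0.001]
contact_force: [-0.2, 0.1, 1.0]
opening: 0.005
finger_force: 0.0
```

Run:
```python
from h import *
st();c=r.get_calibration('wrist');im=r.snapshot('wrist');cv2.imwrite('pics/w1.png',im);np.savez('w1.npz',**c)
for n in ['tab','panel','panel_rib','panel_front']:
    for d in r.look_for('wrist',n)[:1]: print(n,np.round(d['point'],4),round(d['confidence'],2))
B=np.array([.5243,-.0565,0]);a=np.radians(-12.7);X=np.array([np.cos(a),np.sin(a),0]);Y=np.array([-X[1],X[0],0])
cs=[B+X*x+Y*y+[0,0,.059] for x,y in[(-.063,-.053),(-.063,.053),(.063,.053),(.063,-.053)]]
print(proj(c,cs).round(1).tolist())
cv2.imwrite('pics/w1z.png',cv2.resize(im,(800,600),interpolation=cv2.INTER_CUBIC))
```

```text
t 3.9 pos [ 0.4208 -0.0292  0.3029] q [ 9.943e-01 -1.064e-01  2.000e-04 -8.000e-04] F [-0.2  0.1  1. ] op 0.005 ff 0.0
tab [ 0.4782 -0.0466  0.1157] 0.94
panel [ 0.5257 -0.0581  0.0603] 0.61
panel_rib [ 0.5299 -0.0608  0.0594] 0.95
panel_front [ 0.5288 -0.0595  0.0605] 0.64
[[341.0, 138.6], [223.7, 137.5], [219.0, -20.6], [350.0, -19.5]]
```

View pics/w1z.png

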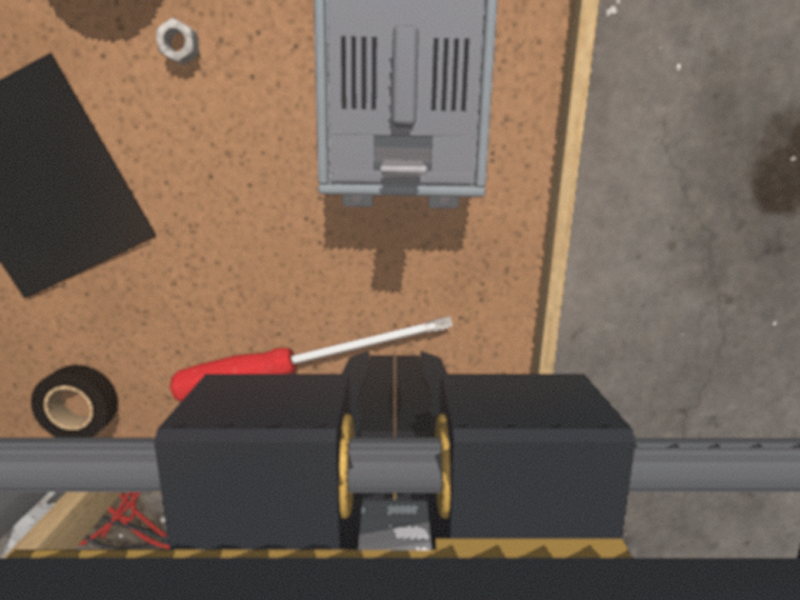

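Run:
```python
from h import *
c=dict(np.load('w1.npz'))
s=st();t=R.from_quat(s['eef_rot']).as_matrix()
for p in [(404,172),(404,164)]:
    P=atz(c,np.array(p)/1.4286,.121);print(P.round(4),'rel TCP in tool',((P-s['tool_pos'])@t).round(4))
for p in [(321,191),(486,191)]:
    P=atz(c,np.array(p)/1.4286,.059);print(P.round(4),((P-s['tool_pos'])@t).round(4))
print(c['eye'],t.round(3))
```

```text
t 4.15 pos [ 0.4205 -0.0343  0.3028] q [ 9.937e-01 -1.116e-01  1.000e-04  3.000e-04] F [ 0.5 -0.2 -0.2] op 0.002 ff 0.0
[ 0.4799 -0.0457  0.121 ] rel TCP in tool [ 0.0604 -0.0022  0.1818]
[ 0.4837 -0.0465  0.121 ] rel TCP in tool [ 0.0644 -0.0022  0.1818]
[0.4776 0.0073 0.059 ] [ 0.0464 -0.0534  0.2438]
[ 0.4556 -0.0943  0.059 ] [0.0475 0.0506 0.2438]
[ 0.48834283 -0.04325774  0.3850425 ] [[ 0.975 -0.222  0.   ]
 [-0.222 -0.975 -0.001]
 [ 0.     0.001 -1.   ]]
```

Emit:
play_rows(translation=[[0,-0.002,0.033],[0,0,0.032],[0.005,0,0.032],[0.01,0,0.032],[0.01,0,0],[0.01,0,0],[0.003,0,0],[0,0,0],[0,0,0],[0,0,0]], delta_rot=[[0,0,0],[0,0,0],[0,0,0],[0,0,0],[0,0,0],[0,0,0],[0,0,0],[0,0,0],[0,0,0],[0,0,0]], grip=[-1,-1,-1,-1,-1,-1,-1,-1,-1,-1])

```text
clock: 5.4
tool_pos: [0.4577, -0.0392, 0.1739]
eef_rot: [0.994, -0.11, -0.0, 0.0]
contact_force: [0.3, 0.3, 0.6]
opening: 0.002
finger_force: 0.0
```

Run:
```python
from h import *
im=r.snapshot('scene');cal=r.get_calibration('scene');s=st()
x,y=proj(cal,[[.475,-.05,.1]])[0].astype(int);x0,y0=x-80,y-60
cv2.imwrite('pics/s2.png',cv2.resize(im[y0:y0+120,x0:x0+160],(800,600),interpolation=cv2.INTER_CUBIC));print(x0,y0)
```

```text
t 5.45 pos [ 0.4577 -0.0392  0.1739] q [ 9.939e-01 -1.102e-01 -1.000e-04  0.000e+00] F [0.2 0.1 0.6] op 0.008 ff 0.0
190 198
```

View pics/s2.png

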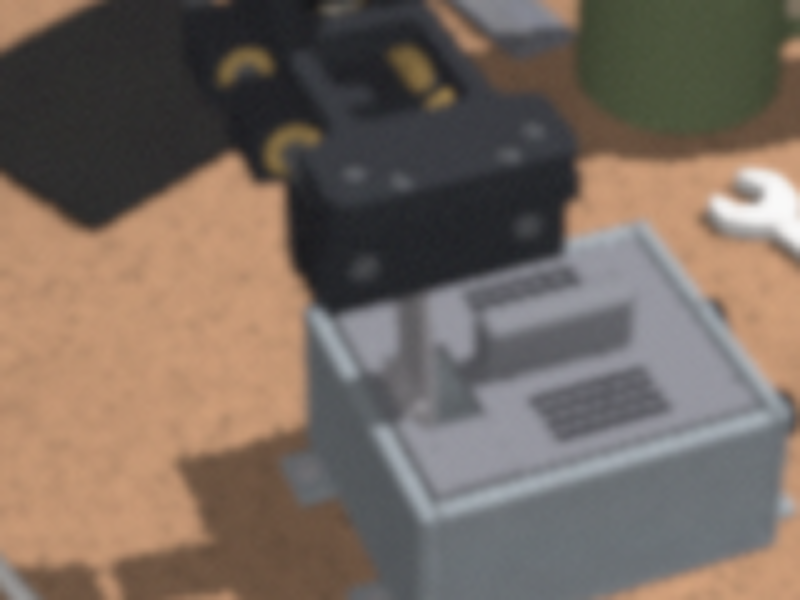

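Emit:
play_rows(translation=[[0.003,0,0],[0.003,0,0],[0.002,0,0],[0.001,0,0],[0,0,0]], delta_rot=[[0,0,0],[0,0,0],[0,0,0],[0,0,0],[0,0,0]], grip=[-1,-1,-1,-1,-1])

```text
clock: 6.08
tool_pos: [0.4667, -0.0413, 0.1737]
eef_rot: [0.994, -0.11, -0.0, 0.0]
contact_force: [0.4, 0.1, -0.5]
opening: 0.0
finger_force: 0.0
```

Emit:
play_rows(translation=[[0.001,0,0],[0.001,0,0],[0.001,0,0],[0,0,0]], delta_rot=[[0,0,0],[0,0,0],[0,0,0],[0,0,0]], grip=[-1,-1,-1,-1])

```text
clock: 6.58
tool_pos: [0.4688, -0.0418, 0.1736]
eef_rot: [0.994, -0.11, -0.001, 0.0]
contact_force: [-2.2, 1.0, 1.8]
opening: 0.004
finger_force: 1.3
```

Emit:
play_rows(translation=[[0.001,0,0],[0.001,0,0],[0.001,0,0],[0,0,0]], delta_rot=[[0,0,0],[0,0,0],[0,0,0],[0,0,0]], grip=[-1,-1,-1,-1])

```text
clock: 7.08
tool_pos: [0.4719, -0.0425, 0.1735]
eef_rot: [0.994, -0.11, -0.001, 0.0]
contact_force: [-4.2, 1.2, 0.9]
opening: 0.004
finger_force: 2.6
```

Emit:
play_rows(translation=[[0.001,0,0],[0.001,0,0],[0.001,0,0],[0,0,0]], delta_rot=[[0,0,0],[0,0,0],[0,0,0],[0,0,0]], grip=[-1,-1,-1,-1])

```text
clock: 7.58
tool_pos: [0.4741, -0.0431, 0.1734]
eef_rot: [0.994, -0.11, -0.002, 0.0]
contact_force: [-5.3, 1.6, 1.8]
opening: 0.008
finger_force: 3.1
```

Emit:
play_rows(translation=[[0.001,0,0],[0.001,0,0],[0.001,0,0],[0,0,0]], delta_rot=[[0,0,0],[0,0,0],[0,0,0],[0,0,0]], grip=[-1,-1,-1,-1])

```text
clock: 8.07
tool_pos: [0.4766, -0.0436, 0.1732]
eef_rot: [0.994, -0.11, -0.002, 0.0]
contact_force: [-5.6, 1.9, 0.2]
opening: 0.007
finger_force: 3.2
```

Emit:
play_rows(translation=[[0.001,0,0],[0.001,0,0],[0,0,0]], delta_rot=[[0,0,0],[0,0,0],[0,0,0]], grip=[-1,-1,-1])

```text
clock: 8.45
tool_pos: [0.4779, -0.044, 0.173]
eef_rot: [0.994, -0.11, -0.003, 0.0]
contact_force: [-7.6, 2.5, 0.2]
opening: -0.001
finger_force: 3.7
```

Emit:
play_rows(translation=[[0.001,0,0],[0.001,0,0],[0,0,0],[0,0,0]], delta_rot=[[0,0,0],[0,0,0],[0,0,0],[0,0,0]], grip=[-1,-1,-1,-1])

```text
clock: 8.95
tool_pos: [0.4792, -0.0443, 0.1729]
eef_rot: [0.994, -0.11, -0.004, 0.0]
contact_force: [-9.1, 3.0, 0.0]
opening: 0.006
finger_force: 4.1
```

Emit:
play_rows(translation=[[0.001,0,0],[0,0,0],[0,0,0]], delta_rot=[[0,0,0],[0,0,0],[0,0,0]], grip=[-1,-1,-1])

```text
clock: 9.32
tool_pos: [0.4799, -0.0444, 0.1728]
eef_rot: [0.994, -0.11, -0.004, 0.0]
contact_force: [-9.0, 3.1, -0.3]
opening: 0.004
finger_force: 4.4
```

Emit:
play_rows(translation=[[0.001,0,0],[0.001,0,0],[0,0,0],[0,0,0]], delta_rot=[[0,0,0],[0,0,0],[0,0,0],[0,0,0]], grip=[-1,-1,-1,-1])

```text
clock: 9.82
tool_pos: [0.4812, -0.0448, 0.1727]
eef_rot: [0.994, -0.11, -0.005, 0.0]
contact_force: [-8.6, 2.3, -1.6]
opening: 0.01
finger_force: 4.8
```

Emit:
play_rows(translation=[[0.001,0,0],[0,0,0],[0,0,0]], delta_rot=[[0,0,0],[0,0,0],[0,0,0]], grip=[-1,-1,-1])

```text
clock: 10.2
tool_pos: [0.4817, -0.0449, 0.1726]
eef_rot: [0.994, -0.11, -0.006, 0.0]
contact_force: [-10.4, 2.7, -0.6]
opening: 0.005
finger_force: 5.3
```

Emit:
play_rows(translation=[[0.001,0,0],[0.001,0,0],[0,0,0],[0,0,0]], delta_rot=[[0,0,0],[0,0,0],[0,0,0],[0,0,0]], grip=[-1,-1,-1,-1])

```text
clock: 10.7
tool_pos: [0.4821, -0.045, 0.1725]
eef_rot: [0.994, -0.11, -0.007, 0.0]
contact_force: [-13.1, 3.5, 2.8]
opening: 0.006
finger_force: 6.8
```

Run:
```python
from h import *
im=r.snapshot('scene');s=st()
cv2.imwrite('pics/s3.png',cv2.resize(im[228:328,240:360],(800,600)[:1]+(600,),interpolation=cv2.INTER_CUBIC))
```

```text
t 10.75 pos [ 0.4821 -0.045   0.1725] q [ 9.939e-01 -1.099e-01 -7.200e-03  1.000e-04] F [-12.7   3.9   2.3] op 0.004 ff 6.749346438518842
```

View pics/s3.png

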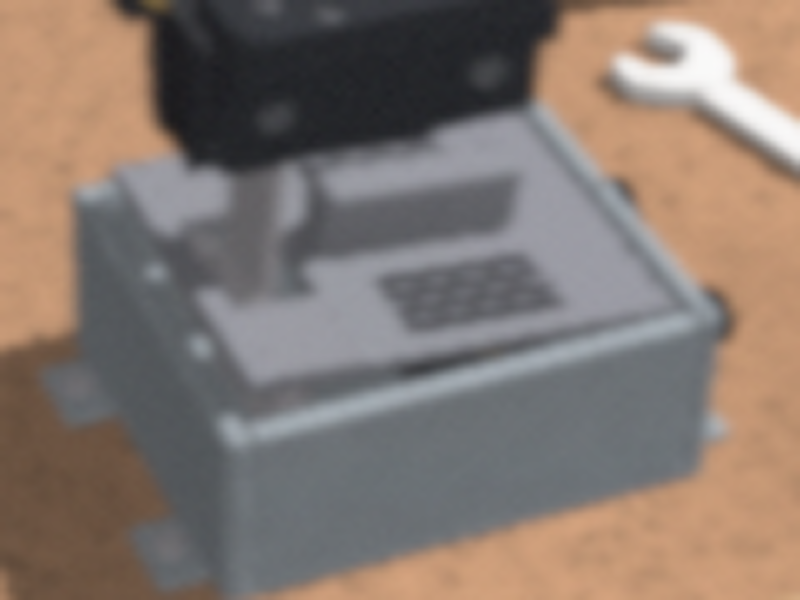

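The scene crop shows the panel's front edge clear of the rim (dark gap along the right side at about (450,365)), with the tab pressed to its stop. I'll hold it a bit longer, then release.

Emit:
play_rows(translation=[[0,0,0],[0,0,0],[0,0,0],[0,0,0],[0,0,0],[0,0,0],[0,0,0],[0,0,0],[0,0,0],[0,0,0],[0,0,0],[0,0,0]], delta_rot=[[0,0,0],[0,0,0],[0,0,0],[0,0,0],[0,0,0],[0,0,0],[0,0,0],[0,0,0],[0,0,0],[0,0,0],[0,0,0],[0,0,0]], grip=[-1,-1,-1,-1,-1,-1,-1,-1,-1,-1,-1,-1])

```text
clock: 12.25
tool_pos: [0.4821, -0.045, 0.1725]
eef_rot: [0.994, -0.11, -0.007, 0.0]
contact_force: [-12.8, 4.3, 2.4]
opening: 0.007
finger_force: 6.7
```

Emit:
play_rows(translation=[[-0.003,0,0],[-0.003,0,0],[-0.003,0,0],[-0.003,0,0],[-0.005,0,0],[-0.01,0,0],[-0.01,0,0],[0,0,-0.03],[0,0,-0.04],[0,0,-0.04],[0,0,0],[0,0,0],[0,0,0]], delta_rot=[[0,0,0],[0,0,0],[0,0,0],[0,0,0],[0,0,0],[0,0,0],[0,0,0],[0,0,0],[0,0,0],[0,0,0],[0,0,0],[0,0,0],[0,0,0]], grip=[-1,-1,-1,-1,-1,-1,-1,-1,-1,-1,-1,-1,-1])

```text
clock: 13.88
tool_pos: [0.4515, -0.0379, 0.2827]
eef_rot: [0.994, -0.11, -0.001, 0.0]
contact_force: [-0.6, 0.2, 0.2]
opening: 0.003
finger_force: 0.0
```

Run:
```python
from h import *
s=st();t=R.from_quat(s['eef_rot']).as_matrix();print(t.round(3).tolist())
for c in ['wrist','top','scene']:
    cal=r.get_calibration(c);im=r.snapshot(c);cv2.imwrite(f'pics/{c}4.png',im);np.savez(c+'4.npz',**cal)
    for n in ['tab','panel_rib','panel_front']:
        for d in r.look_for(c,n)[:1]: print(c,n,np.round(d['point'],4),round(d['confidence'],2))
im=cv2.imread('pics/wrist4.png');im2=cv2.imread('pics/top4.png')
a=cv2.resize(im[0:180,180:380],(400,360),interpolation=cv2.INTER_CUBIC)
b=cv2.resize(im2[220:310,305:405],(400,360),interpolation=cv2.INTER_CUBIC)
cv2.imwrite('pics/c4.png',np.hstack([a,b]))
```

```text
t 13.88 pos [ 0.4515 -0.0379  0.2827] q [ 9.939e-01 -1.103e-01 -1.000e-03  2.000e-04] F [-0.6  0.2  0.2] op 0.003 ff 0.0
[[0.976, -0.219, -0.002], [-0.219, -0.976, -0.0], [-0.002, 0.001, -1.0]]
wrist tab [ 0.4811 -0.0471  0.0998] 0.62
wrist panel_rib [ 0.5318 -0.06    0.0651] 0.66
wrist panel_front [ 0.5297 -0.0593  0.0632] 0.97
top tab [ 0.5475 -0.0295  0.0665] 0.19
top panel_rib [ 0.547  -0.0329  0.067 ] 0.77
top panel_front [ 0.5444 -0.0339  0.0629] 0.71
scene tab [0.6833 0.1885 0.0117] 0.7
scene panel_rib [ 0.5232 -0.0666  0.0692] 0.64
scene panel_front [ 0.519  -0.0684  0.0645] 0.89
```

View pics/c4.png

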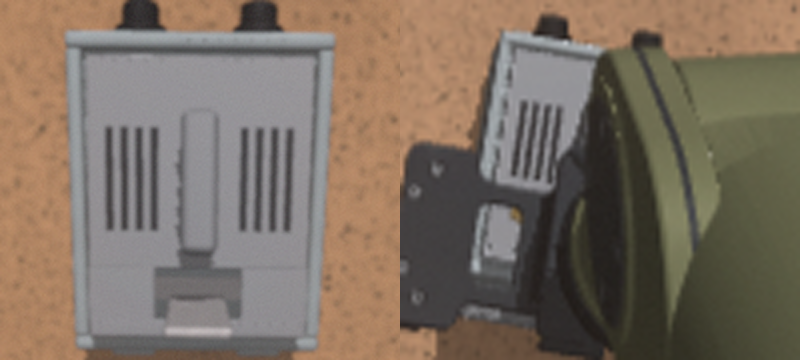

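Run:
```python
from h import *
s=st();t=R.from_quat(s['eef_rot']).as_matrix();p0=np.array(s['tool_pos'])
cw=dict(np.load('wrist4.npz'));cs=dict(np.load('scene4.npz'))
q=lambda x,y:np.array([x/2+180,y/2])
for n,p,z in[('ribfront',q(199,248),.0875),('ribrear',q(199,112),.083),('rimFL',q(76,345),.059),('rimFR',q(322,345),.059),('rimRL',q(66,35),.059),('rimRR',q(334,35),.059),('tabtop out',q(199,335),.121),('tabtop in',q(199,327),.121)]:
    P=atz(cw,p,z);print(n,P.round(4),((P-p0)@t).round(4))
B=np.array([.5265,-.0572,0]);yaw=np.radians(-12.6)
Rb=R.from_euler('z',yaw)
def panel(v):  # panel frame -> world, tilted 5deg about rear edge
    v=np.atleast_2d(v);return B+Rb.apply([.055,0,.054]+R.from_euler('y',5,degrees=True).apply(v-[.055,0,0]))
print('grip',panel([.004,0,.02]).round(4))
rib=[[x,y,z] for z in(.005,.027) for x,y in[(-.022,-.007),(-.022,.007),(.030,.007),(.030,-.007)]]
rim=[B+Rb.apply([x,y,.059]) for x,y in[(-.063,-.053),(-.063,.053),(.063,.053),(.063,-.053)]]
out=[]
for c,cal,(x0,x1,y0,y1) in(('wrist',cw,(180,380,0,180)),('scene',cs,(235,355,235,343))):
    im=cv2.resize(cv2.imread(f'pics/{c}4.png')[y0:y1,x0:x1],(400,360),interpolation=cv2.INTER_CUBIC);k=400/(x1-x0)
    for pts,col in((proj(cal,panel(rib)),(0,0,255)),(proj(cal,np.array(rim)),(0,255,0))):
        pts=((pts-[x0,y0]+.5)*k).astype(int)
        for i in range(0,len(pts),4): cv2.polylines(im,[pts[i:i+4].reshape(-1,1,2)],True,col,1)
    out.append(im)
cv2.imwrite('pics/o4.png',np.hstack(out))
```

```text
t 14.47 pos [ 0.4521 -0.038   0.2837] q [ 9.939e-01 -1.104e-01  1.000e-04  0.000e+00] F [-0.  -0.2  0.2] op 0.004 ff 0.0
ribfront [ 0.5076 -0.0523  0.0875] [0.0572 0.0017 0.1962]
ribrear [ 0.555  -0.0628  0.083 ] [0.1058 0.0016 0.2007]
rimFL [0.478  0.0088 0.059 ] [ 0.0149 -0.0513  0.2247]
rimFR [ 0.4546 -0.0955  0.059 ] [0.015  0.0556 0.2247]
rimRL [ 0.5965 -0.0193  0.059 ] [ 0.1367 -0.05    0.2248]
rimRR [ 0.5737 -0.1209  0.059 ] [0.1367 0.0542 0.2248]
tabtop out [ 0.4804 -0.046   0.121 ] [0.0293 0.0015 0.1627]
tabtop in [ 0.4831 -0.0465  0.121 ] [0.0321 0.0015 0.1627]
grip [[ 0.5323 -0.0585  0.0784]]
```

View pics/o4.png

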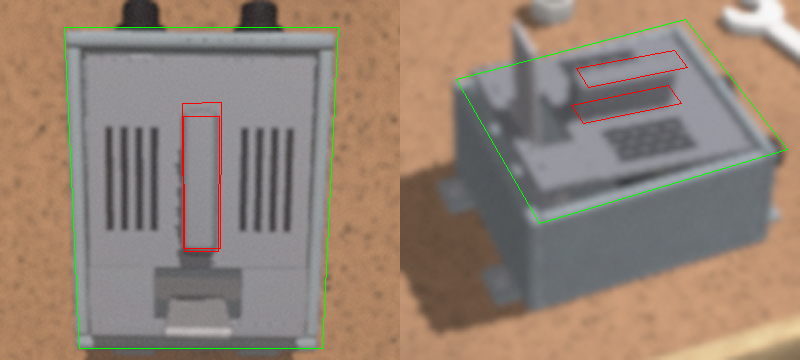

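Emit:
play_rows(translation=[[0.02,0,0],[0.024,0.002,0],[0.024,0,0],[0.024,0,0],[0,0,0.03],[0,0,0.033],[0,0,0.03],[0,0,0],[0,0,0.015],[0,0,0.015],[0,0,0.01],[0,0,0],[0,0,0],[0,0,0]], delta_rot=[[0,0,0],[0,0,0],[0,0,0],[0,0,0],[0,0,0],[0,0,0],[0,0,0],[0,-5,0],[0,0,0],[0,0,0],[0,0,0],[0,0,0],[0,0,0],[0,0,0]], grip=[0,0,0,0,0,0,0,0,0,0,0,0,0,0])

```text
clock: 16.23
tool_pos: [0.5383, -0.0594, 0.1513]
eef_rot: [0.993, -0.11, -0.043, -0.005]
contact_force: [-0.0, 0.4, 0.3]
opening: 0.496
finger_force: 0.0
```

Run:
```python
from h import *
s=st();t=R.from_quat(s['eef_rot']).as_matrix();print(t.round(3).tolist())
print('togo',((np.array([.5365,-.0592,.131])-s['tool_pos'])@t).round(4))
a=r.snapshot('wrist');b=r.snapshot('scene')
a=cv2.resize(a[80:350,130:430],(400,360));b=cv2.resize(b[215:323,235:355],(400,360),interpolation=cv2.INTER_CUBIC)
cv2.imwrite('pics/g5.png',np.hstack([a,b]))
```

```text
t 16.23 pos [ 0.5383 -0.0594  0.1513] q [ 0.993  -0.1102 -0.0428 -0.0048] F [-0.   0.4  0.3] op 0.496 ff 0.0
[[0.972, -0.219, -0.084], [-0.218, -0.976, 0.019], [-0.086, -0.0, -0.996]]
togo [-0.0001  0.0002  0.0204]
```

View pics/g5.png

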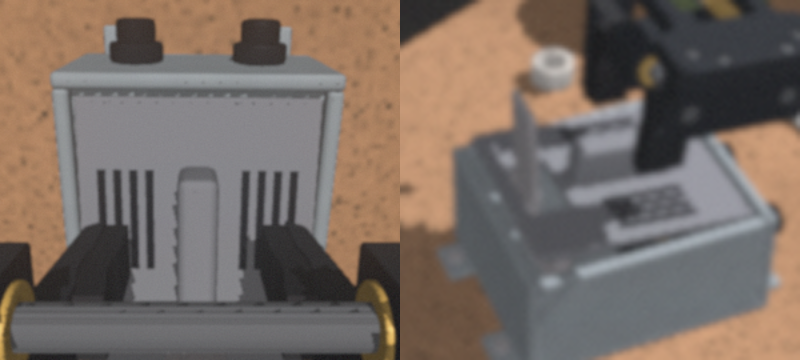

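The wrist view shows the rib (198,240) centred between the fingers, and the scene view shows the tab well clear of the gripper body. I'll go down now.

Emit:
play_rows(translation=[[0,0,0.006],[0,0,0.006],[0,0,0.004],[0,0,0.002],[0,0,0],[0,0,0]], delta_rot=[[0,0,0],[0,0,0],[0,0,0],[0,0,0],[0,0,0],[0,0,0]], grip=[0,0,0,0,0,0])

```text
clock: 17.08
tool_pos: [0.5366, -0.059, 0.133]
eef_rot: [0.993, -0.11, -0.043, -0.005]
contact_force: [-0.8, -0.6, 0.7]
opening: 0.499
finger_force: 0.0
```

Emit:
play_rows(translation=[[0,0,0],[0,0,0],[0,0,0],[0,0,0],[0,0,0],[0,0,0],[0,0,0],[0,0,0]], delta_rot=[[0,0,0],[0,0,0],[0,0,0],[0,0,0],[0,0,0],[0,0,0],[0,0,0],[0,0,0]], grip=[-1,-1,-1,-1,-1,-1,-1,-1], squeeze=15)

```text
clock: 18.08
tool_pos: [0.5365, -0.0591, 0.133]
eef_rot: [0.993, -0.11, -0.043, -0.005]
contact_force: [-0.4, -0.3, 0.3]
opening: 0.156
finger_force: 15.0
```

Emit:
play_rows(translation=[[-0.0003,0,-0.003],[-0.0004,0,-0.005],[-0.0006,0,-0.007],[0,0,0]], delta_rot=[[0,0,0],[0,0,0],[0,0,0],[0,0,0]], grip=[-1,-1,-1,-1], squeeze=20)

```text
clock: 18.58
tool_pos: [0.5369, -0.059, 0.1487]
eef_rot: [0.993, -0.11, -0.043, -0.005]
contact_force: [0.3, 0.2, -0.9]
opening: 0.156
finger_force: 20.0
```

Emit:
play_rows(translation=[[-0.0013,0,-0.015],[-0.0013,0,-0.015],[-0.0013,0,-0.015],[-0.0013,0,-0.015],[-0.0013,0,-0.015],[-0.0009,0,-0.01],[0,0,0],[0,0,0]], delta_rot=[[0,0,0],[0,0,0],[0,0,0],[0,0,0],[0,0,0],[0,0,0],[0,0,0],[0,0,0]], grip=[-1,-1,-1,-1,-1,-1,-1,-1])

```text
clock: 19.58
tool_pos: [0.5363, -0.059, 0.233]
eef_rot: [0.993, -0.11, -0.044, -0.005]
contact_force: [-1.1, 0.4, -1.6]
opening: 0.152
finger_force: 20.0
```

Run:
```python
from h import *
s=st();t=R.from_quat(s['eef_rot']).as_matrix();print(t.round(3).tolist())
b=r.snapshot('scene');a=r.snapshot('wrist')
a=cv2.resize(a[80:350,130:430],(400,360));b=cv2.resize(b[150:330,200:400],(400,360),interpolation=cv2.INTER_CUBIC)
cv2.imwrite('pics/g6.png',np.hstack([a,b]))
```

```text
t 19.57 pos [ 0.5363 -0.059   0.233 ] q [ 0.9929 -0.1102 -0.0438 -0.0048] F [-1.1  0.4 -1.6] op 0.152 ff 19.997519552707672
[[0.972, -0.219, -0.086], [-0.218, -0.976, 0.019], [-0.088, 0.0, -0.996]]
```

View pics/g6.png

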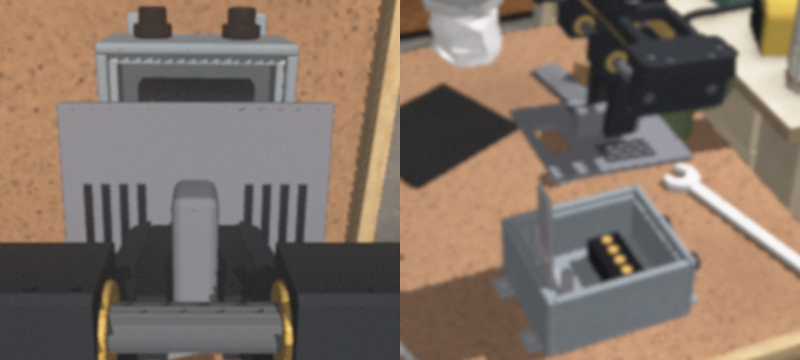

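The wrist view shows the panel held straight by its rib. The scene view shows it well above the tab, and the box is open. Next I'll level it and carry it to the pad.

Emit:
play_rows(translation=[[0,0,0],[0,0,0],[0,0,0],[0,0,0],[0.003,-0.015,0],[0.0066,-0.034,0],[0.0066,-0.034,0],[0.0066,-0.034,0],[0.0066,-0.034,0],[0.0066,-0.034,0],[0.0066,-0.034,0],[0.0066,-0.034,0],[0.0038,-0.02,0],[0,0,0],[0,0,0],[0,0,0],[0,0,0]], delta_rot=[[0,5,0],[0,0,-8.2],[0,0,-8.2],[0,0,-8.2],[0,0,0],[0,0,0],[0,0,0],[0,0,0],[0,0,0],[0,0,0],[0,0,0],[0,0,0],[0,0,0],[0,0,0],[0,0,0],[0,0,0],[0,0,0]], grip=[-1,-1,-1,-1,-1,-1,-1,-1,-1,-1,-1,-1,-1,-1,-1,-1,-1])

```text
clock: 21.8
tool_pos: [0.5322, 0.2178, 0.2333]
eef_rot: [0.995, 0.103, -0.0, 0.0]
contact_force: [-0.2, -0.3, -1.5]
opening: 0.16
finger_force: 20.0
```

Run:
```python
from h import *
s=st();t=R.from_quat(s['eef_rot']).as_matrix();print(t.round(3).tolist(),s['moment'])
c=dict(np.load('w1.npz'))
for p in [(53,55),(155,237),(27,296)]: print(atz(c,np.array(p)/1.4286,.004).round(4))
# expected corners of pad, est centre
a=np.radians(12);Rm=np.array([[np.cos(a),-np.sin(a)],[np.sin(a),np.cos(a)]])
for x,y in [(.07,-.06),(-.07,-.06),(-.07,.06)]: print((Rm@[x,y]+[.526,.218]).round(4))
for cam in('wrist','scene'):
    r.snapshot(cam)
    cal=r.get_calibration(cam)
    for n in('panel','panel_rib','pad'):
        for d in r.look_for(cam,n)[:1]:print(cam,n,d['point'],d['confidence'])
    for d in r.silhouettes(cam,'panel')[:1]:
        m=d['pixels'].astype(np.uint8);cn=max(cv2.findContours(m,0,2)[0],key=cv2.contourArea)
        print(cam,cv2.approxPolyDP(cn,4,True)[:,0].tolist(),d['confidence'])
# predicted panel top corners if held as assumed
Pt=[np.array(s['tool_pos'])+t@[x-.005,y,.070] for x,y in[(-.055,-.045),(-.055,.045),(.055,.045),(.055,-.045)]]
for cam in('wrist','scene'):print(proj(r.get_calibration(cam),np.array(Pt)).round(1).tolist())
```

```text
t 21.8 pos [0.5322 0.2178 0.2333] q [ 9.947e-01  1.030e-01 -0.000e+00  3.000e-04] F [-0.2 -0.3 -1.5] op 0.16 ff 19.997509717941284
[[0.979, 0.205, 0.0], [0.205, -0.979, -0.001], [-0.0, 0.001, -1.0]] [0.02881551 0.03122752 0.03566769]
[0.6041 0.1738 0.004 ]
[0.4692 0.147  0.004 ]
[0.4463 0.2602 0.004 ]
[0.6069 0.1739]
[0.47   0.1448]
[0.4451 0.2621]
wrist panel [0.5519, 0.2236, 0.1623] 0.82
wrist panel_rib [0.5577, 0.2196, 0.1628] 0.65
wrist pad [0.5766, 0.2323, 0.0019] 0.91
wrist [[173, 158], [179, 259], [212, 259], [217, 267], [229, 248], [257, 247], [260, 305], [291, 304], [295, 246], [322, 248], [334, 267], [337, 260], [372, 259], [379, 157]] 0.74
scene panel [0.5121, 0.2021, 0.166] 0.66
scene panel_rib [0.5129, 0.2061, 0.1662] 0.75
scene pad [0.5197, 0.2099, 0.0049] 0.9
scene [[174, 148], [205, 164], [249, 143], [227, 133], [215, 146], [209, 133]] 0.79
[[190.7, 372.5], [367.6, 373.1], [385.7, 156.5], [175.0, 156.0]]
[[173.4, 146.7], [205.3, 163.5], [250.6, 142.5], [218.6, 128.0]]
```

Emit:
play_rows(translation=[[-0.001,-0.001,0.02],[0,0,0.03],[0,0,0.03],[0,0,0.03],[0,0,0.02],[0,0,0.01],[0,0,0.005],[0,0,0],[0,0,0],[0,0,0]], delta_rot=[[0,0,0],[0,0,0],[0,0,0],[0,0,0],[0,0,0],[0,0,0],[0,0,0],[0,0,0],[0,0,0],[0,0,0]], grip=[-1,-1,-1,-1,-1,-1,-1,-1,-1,-1])

```text
clock: 23.55
tool_pos: [0.5311, 0.2199, 0.0889]
eef_rot: [0.995, 0.104, 0.001, -0.0]
contact_force: [-0.4, -0.3, -1.1]
opening: 0.154
finger_force: 20.0
```

Emit:
play_rows(translation=[[0,0,0.002],[0,0,0.001],[0,0,0.001],[0,0,0],[0,0,0]], delta_rot=[[0,0,0],[0,0,0],[0,0,0],[0,0,0],[0,0,0]], grip=[-1,-1,-1,-1,-1])

```text
clock: 24.18
tool_pos: [0.5308, 0.2198, 0.0843]
eef_rot: [0.995, 0.104, 0.0, 0.0]
contact_force: [-0.0, -0.6, -1.3]
opening: 0.158
finger_force: 20.0
```

Emit:
play_rows(translation=[[0,0,0.001],[0,0,0.001],[0,0,0],[0,0,0]], delta_rot=[[0,0,0],[0,0,0],[0,0,0],[0,0,0]], grip=[-1,-1,-1,-1])

```text
clock: 24.68
tool_pos: [0.5308, 0.2198, 0.0823]
eef_rot: [0.995, 0.104, -0.0, 0.0]
contact_force: [-0.1, -0.5, -0.9]
opening: 0.156
finger_force: 20.0
```

Emit:
play_rows(translation=[[0,0,0.001],[0,0,0],[0,0,0]], delta_rot=[[0,0,0],[0,0,0],[0,0,0]], grip=[-1,-1,-1])

```text
clock: 25.05
tool_pos: [0.5308, 0.2198, 0.0813]
eef_rot: [0.995, 0.104, -0.0, 0.0]
contact_force: [-1.0, 0.4, -1.2]
opening: 0.156
finger_force: 20.0
```

Emit:
play_rows(translation=[[0,0,0.001],[0,0,0],[0,0,0]], delta_rot=[[0,0,0],[0,0,0],[0,0,0]], grip=[-1,-1,-1])

```text
clock: 25.42
tool_pos: [0.5308, 0.2198, 0.0803]
eef_rot: [0.995, 0.104, 0.0, 0.0]
contact_force: [0.6, -0.8, -1.5]
opening: 0.158
finger_force: 20.0
```

Emit:
play_rows(translation=[[0,0,0.001],[0,0,0],[0,0,0]], delta_rot=[[0,0,0],[0,0,0],[0,0,0]], grip=[-1,-1,-1])

```text
clock: 25.8
tool_pos: [0.5308, 0.2198, 0.0793]
eef_rot: [0.995, 0.104, 0.0, 0.0]
contact_force: [-0.3, 0.1, -1.0]
opening: 0.156
finger_force: 20.0
```

Emit:
play_rows(translation=[[0,0,0.001],[0,0,0],[0,0,0]], delta_rot=[[0,0,0],[0,0,0],[0,0,0]], grip=[-1,-1,-1])

```text
clock: 26.18
tool_pos: [0.5307, 0.2198, 0.0785]
eef_rot: [0.995, 0.104, -0.0, 0.0]
contact_force: [-2.0, -0.5, 2.9]
opening: 0.153
finger_force: 20.0
```

Emit:
play_rows(translation=[[0,0,0],[0,0,0],[0,0,0],[0,0,0],[0,0,0],[0,0,0],[0,0,0]], delta_rot=[[0,0,0],[0,0,0],[0,0,0],[0,0,0],[0,0,0],[0,0,0],[0,0,0]], grip=[-1,-1,-0.6,-0.5,-0.3,0,0], squeeze=3)

```text
clock: 27.05
tool_pos: [0.5308, 0.2198, 0.0783]
eef_rot: [0.995, 0.104, 0.0, 0.0]
contact_force: [-0.6, -0.5, 0.3]
opening: 0.498
finger_force: 0.0
```

Emit:
play_rows(translation=[[0,0,-0.005],[0,0,-0.01],[0,0,-0.02],[0,0,-0.04],[0,0,-0.05],[0,0,-0.05],[0,0,-0.03],[-0.04,0.04,0],[-0.04,0.04,0],[-0.02,0.04,0],[0,0.04,0],[0,0,0],[0,0,0],[0,0,0]], delta_rot=[[0,0,0],[0,0,0],[0,0,0],[0,0,0],[0,0,0],[0,0,0],[0,0,0],[0,0,0],[0,0,0],[0,0,0],[0,0,0],[0,0,0],[0,0,0],[0,0,0]], grip=[0,0,0,0,0,0,0,0,0,0,0,0,0,0])

```text
clock: 28.8
tool_pos: [0.466, 0.0441, 0.2837]
eef_rot: [0.994, 0.105, 0.0, -0.0]
contact_force: [-0.3, 0.3, 0.2]
opening: 0.499
finger_force: 0.0
```

Run:
```python
from h import *
s=st()
a=np.radians(12)
for cam in('top','scene','wrist'):
    cal=r.get_calibration(cam);im=r.snapshot(cam);cv2.imwrite(f'pics/{cam}9.png',im)
    for n in('panel','pad'):
        for d in r.silhouettes(cam,n)[:1]:
            m=d['pixels'].astype(np.uint8);cn=max(cv2.findContours(m,0,2)[0],key=cv2.contourArea)
            W=np.array([atz(cal,p[0],.009 if n=='panel' else .004)[:2] for p in cn])
            print(cam,n,round(d['confidence'],2),[np.round(v,1) for v in cv2.minAreaRect((W*1000).astype(np.float32))])
        for d in r.look_for(cam,n)[:1]:print(cam,n,np.round(d['point'],4),round(d['confidence'],2))
```

```text
t 28.8 pos [0.466  0.0441 0.2837] q [ 9.945e-01  1.052e-01  3.000e-04 -4.000e-04] F [-0.3  0.3  0.2] op 0.499 ff 0.0
top panel 0.55 [array([526.4, 219.8]), array([111.5,  94.7]), np.float64(11.1)]
top panel [0.5269 0.2166 0.0038] 0.57
top pad 0.76 [array([527.2, 218.9]), array([142.5, 121.8]), np.float64(11.7)]
top pad [0.5168 0.2205 0.0007] 0.96
scene panel 0.89 [array([522.2, 215.6]), array([112.4,  96.8]), np.float64(10.9)]
scene panel [0.5202 0.209  0.01  ] 0.77
scene pad 0.73 [array([522.5, 216.2]), array([138.6, 125.3]), np.float64(12.9)]
scene pad [0.4996 0.1888 0.0046] 0.75
wrist panel 0.7 [array([593.4,  86.2]), array([25.7, 26.2]), np.float64(17.8)]
wrist panel [0.5293 0.2158 0.0128] 0.97
wrist pad 0.81 [array([526.1, 219.2]), array([139.6, 123.1]), np.float64(11.9)]
wrist pad [0.5282 0.2124 0.    ] 0.92
```

Both cameras put the panel within about 1 mm of the pad's centre, flat and at the pad's angle. I'm handing the job in.

```bash
python3 -c "
from plant import r
print(r.finish_job())"
```

```text
the job is handed in; nothing more can be done
None
```

The panel was unclipped with at most about 14 N on the tab, lifted off by its rib and laid flat on the pad within about 1 mm of its middle, then handed in at about 29 s; no verdict came back.

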